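# Put three casting rings on their own crucible formers

### The job

The three steel casting rings have been put on the wrong crucible formers for investing. Change them round so that each ring sits upright and fully home on the ledge of the former of its own size (small, medium, large), standing one aside on the grey fireproof board if you need a free spot, and do not knock the wax patterns on the formers.

Things in the scene. Friction and masses are not known exactly. Their poses are not given: they have to be found in the camera images.
- ring_small: small casting ring: loose plain steel tube open at both ends, 30 mm outer and 26 mm inner diameter, 40 mm high, standing upright; origin at the centre of its bottom edge, z up. At the start it stands loosely on the ledge of the medium former. Grip it from above across its outside diameter; it weighs between 45 and 190 g
- ring_medium: medium casting ring: loose plain steel tube open at both ends, 45 mm outer and 40.8 mm inner diameter, 48 mm high, standing upright; origin at the centre of its bottom edge, z up. At the start it stands loosely on the ledge of the large former. Grip it from above across its outside diameter; it weighs between 45 and 190 g
- ring_large: large casting ring: loose plain steel tube open at both ends, 60 mm outer and 55.6 mm inner diameter, 56 mm high, standing upright; origin at the centre of its bottom edge, z up. At the start it stands loosely on the bench round the small former. Grip it from above across its outside diameter; it weighs between 45 and 190 g
- former_small: small crucible former: round dark rubber base stuck fast to the bench by its sucker foot, 49 mm across. Flat ledge 6 mm above the bench for the ring; round it a rim flares from 34 mm inner diameter at the ledge to 43 mm at its top, 14 mm above the bench, and guides the 30 mm ring home. Dome in the middle, 16 mm across at its foot, 15 mm high. Origin: centre of its underside on the bench, z up
- former_medium: medium crucible former: round dark rubber base stuck fast to the bench by its sucker foot, 64 mm across. Flat ledge 6 mm above the bench for the ring; round it a rim flares from 49 mm inner diameter at the ledge to 58 mm at its top, 14 mm above the bench, and guides the 45 mm ring home. Dome in the middle, 21 mm across at its foot, 15 mm high. Origin: centre of its underside on the bench, z up
- former_large: large crucible former: round dark rubber base stuck fast to the bench by its sucker foot, 79 mm across. Flat ledge 6 mm above the bench for the ring; round it a rim flares from 64 mm inner diameter at the ledge to 73 mm at its top, 14 mm above the bench, and guides the 60 mm ring home. Dome in the middle, 33 mm across at its foot, 15 mm high. Origin: centre of its underside on the bench, z up
- wax_small: wax pattern of the small former: one small crown, 9 mm across, upright on a thin sprue on the middle of the dome, its top 33 mm above the bench; fixed to the former; fragile. Origin and axes are those of the former (on the bench, at the former's centre)
- wax_medium: wax pattern of the medium former: one larger crown, 11 mm across, upright on a thin sprue on the middle of the dome, its top 36 mm above the bench; fixed to the former; fragile. Origin and axes are those of the former (on the bench, at the former's centre)
- wax_large: wax pattern of the large former: a bridge of three crowns in a row, 27 mm long along the former's x axis and 10 mm wide, upright on a thin sprue on the middle of the dome, its top 40 mm above the bench; fixed to the former; fragile. Origin and axes are those of the former (on the bench, at the former's centre)
- fire_board: square grey fireproof board of the kind hot rings are stood on, 115 x 115 mm, top 12 mm above the bench, does not move, nothing on it at the start: a free spot where a ring can stand. Origin at the centre of its underside, z up

How it is judged (in metres and radians):
At the end, for the whole second after the job is handed in: each of the three rings stands in the former of its own size: centred within 5 mm, its bottom edge within 3 mm of the ledge (less than 9 mm above the bench), upright within 0.06 rad, at rest (under 0.02 m/s) and released (horizontal distance between ring_small and former_small below 0.005 m and z of ring_small in the frame of former_small below 0.009 m and angle between each of ring_small, ring_medium, ring_large's own z axis and vertical below 0.06 rad and linear speed of each of ring_small, ring_medium, ring_large below 0.02 m/s and contact force between each of ring_small, ring_medium, ring_large and the fingers below 0.1 N and horizontal distance between ring_medium and former_medium below 0.005 m and z of ring_medium in the frame of former_medium below 0.009 m and horizontal distance between ring_large and former_large below 0.005 m and z of ring_large in the frame of former_large below 0.009 m); the robot touches nothing.
It fails at once if the wax pattern of the small former is knocked (more than 2 N on it) (contact force between wax_small and anything else above 2 N).
It fails at once if the wax pattern of the medium former is knocked (more than 2 N on it) (contact force between wax_medium and anything else above 2 N).
It fails at once if the wax pattern of the large former is knocked (more than 2 N on it) (contact force between wax_large and anything else above 2 N).
It also fails if it takes over 99 s, if anything falls off the work surface, if the arm or the gripper's body presses on something with over 40 N, if the wrist force passes 120 N, or if a joint passes its speed limit or range.

### The arm

A 7-joint arm with a two-finger parallel gripper is mounted at the origin on a cart in front of the work surface, level with it; the furniture and walls round the work are solid. World frame = base frame: x ahead of the robot, y to its left, z up, the work surface at z = 0. Lengths are in m, angles in degrees, forces in N, time in s.
With the tool pointing down it reaches from about 0.4 to 0.875 m from the base axis. Payload 6.5 kg.
Tool frame: the origin (TCP) lies at the very end of the fingers, on their centre line; the grasp point (between the pads) lies 19 mm behind it (env.grasp_offset is the z of the grasp point in the tool frame, in m); z points along the fingers, y is the line along which they close (so a half turn about z gives the same grasp; the last joint's range is limited). The gripper opens to 85 mm and grips with 20 to 120 N. Pads are 22 mm wide; open, the fingers measure 114 mm over their backs; the gripper's body (76 mm by 85 mm) begins 54 mm behind the grasp point. The pads swing forward as they close: fully open they stand 13 mm farther back than shut.
Start: joints at [-78.965, 30.733, -0.252, 88.115, 0.149, 61.152, -4.079], TCP at [0.166, 0.628, 0.231] pointing down, gripper open.
Joint ranges: [-154.64, 154.64], [-21.42, 123.67], [-72.66, 72.17], [13.99, 137.28], [-74.86, 254.86], [10.95, 109.41], [-158.01, 158.01]. Speed limits (degrees/s): [136.94, 136.94, 180, 180, 180, 180, 180].

### API

Orientations are given as a 3x3 rotation matrix whose columns are the frame's x, y, z axes.
In Python, from plant import env gives the robot as it stands.
- The arm moves only by the tool carry_out, never from a script. Its argument "series" is a list of rows, each a list of 2 entries, a list of its own where there are three numbers: the shift along the world's x, y, z in normalised numbers (1 is 50 cm), then the turn, a rotation vector about the world's x, y, z in fractions of the full range, 1 being pi rad. A call has 1 to 10 rows; each row is the pose to reach, as a shift and turn from the pose commanded when the call began; what a row does not reach only later rows make up. A row lasts 1/12 s, in which the tool goes at most 41.7 mm and 7.16 degrees, less where a joint would pass 70% of its speed; a pose out of reach is approached as far as the arm can. A call with a gripper value outside its range is refused whole. "gripper" is the closure, from -1 (fully open) to 1 (shut), set as the call begins (left out, the last holds). The fingers move at their own pace and stop on an object; "newtons" is the grip in N (left out, the last holds). Time passes only in rows, so rows that repeat a pose let the fingers close. It gives the time, the measured TCP pose, the force, the opening and the grip force at its end, in the units of the state.
- env.get_obs(): the state, without advancing time (a new reading comes with each control period).
- env.get_image(name): name is "side" or "top"; returns the picture (420x560x3 uint8, blue, green, red); there is no depth.
- env.calibration(name): a dict with "fx", "fy", "cx", "cy" (pixels), "T" (4x4, takes a point from camera to world coordinates). Camera axes: x right, y up, looking along -z (the intrinsics and any distortion apply to the point x, -y, -z); pixel columns grow to the right and rows downward; lengths in m; the calibration is good to about 2 mm. A picture is of the moment at which its call begins. calibration takes no time and is no camera call.
- env.sign_off(): hands the job in; it is judged then, once.
The state is a dict: "t": time; "qpos": joint angles; "qd": joint speeds; "joint_efforts": joint torques, N m; "eef_pos": TCP position; "tcp_rot": TCP orientation; "contact_force": force on the tool from outside, world axes, zero at the start; "ft_torque": the same for the moment, N m; "opening": opening from 0.0 (shut) to 1.0 (fully open); "gripper_force": force on a finger pad.
Only numpy, scipy, OpenCV 4.12 (cv2) and the standard library are available. Lean on these libraries where they do the work, as an engineer would, in place of code of your own. Each camera call takes 0.05 s, during which the arm holds its last target. There are 200 camera calls.

## Working session

There is one attempt and no reset: what is moved stays moved. The work goes in short steps, Python scripts to look and compute and a tool call to move; the robot and the scene stay as the last step left them, time stands still between calls to the robot, and variables do not carry over. Pictures are saved under pics/ and viewed, at most 16 in all, crops included, and the job is handed in when it is done.

Besides the shell and the picture viewer there is one more tool, called after "Emit:" as name(argument=value, ...), one argument or row to a line, values as JSON. carry_out: Moves the arm, as the interface text tells. Its arguments: {"type":"object","properties":{"series":{"type":"array","items":{"type":"array"}},"gripper":{"type":"number"},"newtons":{"type":"number"}},"required":["series"]}

```bash
mkdir -p pics; ls; python3 - <<'E'
from plant import env
import cv2,numpy as np
np.set_printoptions(precision=4,suppress=True)
o=env.get_obs();print(o['t'],o['eef_pos'],o['tcp_rot'],o['opening'],env.grasp_offset)
for n in("side","top"):
    cv2.imwrite(f"pics/{n}0.png",env.get_image(n));c=env.calibration(n);print(n,c)
E
```

```text
pics
0.0 [0.1662 0.6277 0.2304] [[-0.9667  0.2558 -0.0003]
 [ 0.2558  0.9667 -0.0017]
 [-0.0001 -0.0018 -1.    ]] 0.997370978428298 -0.0187
side {'fx': 385.55645959983207, 'fy': 385.55645959983207, 'cx': 283.56376130511, 'cy': 207.44385511187338, 'T': array([[ 0.9332,  0.1841, -0.3087,  0.2786],
       [-0.3593,  0.498 , -0.7892, -0.7092],
       [ 0.0084,  0.8474,  0.5309,  0.4832],
       [ 0.    ,  0.    ,  0.    ,  1.    ]])}
top {'fx': 525.0211550302257, 'fy': 525.0211550302257, 'cx': 279.9973595508875, 'cy': 205.81915973148944, 'T': array([[-0.0001,  0.9806, -0.1958,  0.2768],
       [-1.    , -0.0006, -0.0028, -0.0187],
       [-0.0029,  0.1958,  0.9806,  1.2916],
       [ 0.    ,  0.    ,  0.    ,  1.    ]])}
```

View pics/side0.png

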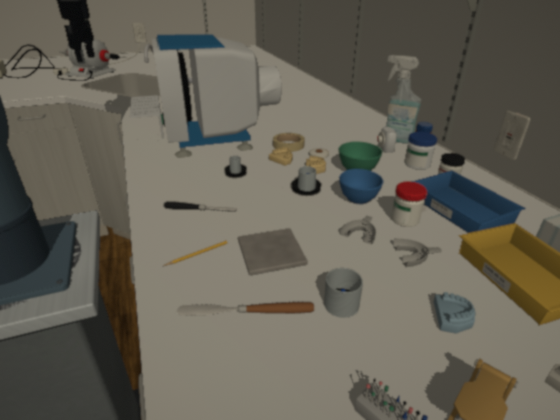

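View pics/top0.png

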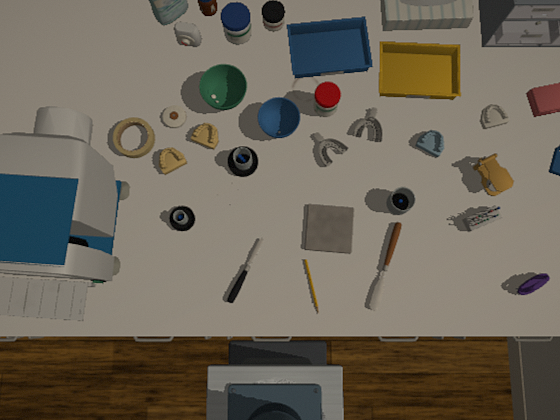

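The side view shows the large ring at (343,293), the board at (272,250), the small ring on the medium former at (236,168) and the medium ring on the large former at (307,180). In the top view they are at (400,201), (328,229), (181,218) and (242,161). The blue bowl and the plaster models stand near the large former.

```bash
python3 - <<'E'
import cv2,numpy as np
s=cv2.imread('pics/side0.png');t=cv2.imread('pics/top0.png')
def c(i,u,v,h=30): return cv2.resize(i[v-h:v+h,u-h:u+h],(260,260),interpolation=cv2.INTER_CUBIC)
f=np.vstack([np.hstack([c(t,400,201),c(t,181,218),c(t,242,161)]),np.hstack([c(s,343,293),c(s,236,168),c(s,307,180)])])
cv2.imwrite('pics/m0.png',np.clip(f*1.6,0,255).astype(np.uint8))
E
```

```text
(no output)
```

View pics/m0.png

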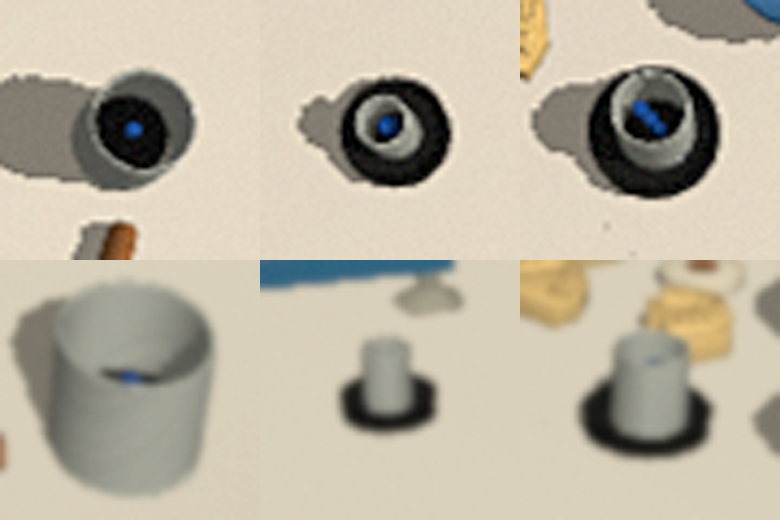

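Enlarged, the top crops show the blue wax inside each ring and the dark former discs. In native pixels the wax is at about (401,201) for the small former, (180,217) for the medium and (243,158) for the large. I'll measure these by masks now.

```bash
cat > h.py <<'E'
import cv2,numpy as np
from plant import env
np.set_printoptions(precision=4,suppress=True)
def ray(n,u,v):
    c=env.calibration(n);T=c['T']
    d=T[:3,:3]@np.array([(u-c['cx'])/c['fx'],-(v-c['cy'])/c['fy'],-1]);return T[:3,3],d
def plane(n,p,z):
    o,d=ray(n,*p);return o+d*(z-o[2])/d[2]
def tri(ps,pt):
    a,d=ray('side',*ps);b,e=ray('top',*pt)
    s=np.linalg.lstsq(np.c_[d,-e],b-a,rcond=None)[0];P=a+d*s[0];Q=b+e*s[1];return (P+Q)/2,np.linalg.norm(P-Q)
def proj(n,P):
    c=env.calibration(n);T=c['T'];q=T[:3,:3].T@(np.array(P)-T[:3,3]);return np.array([c['cx']+c['fx']*q[0]/-q[2],c['cy']-c['fy']*q[1]/-q[2]])
def masks(i):
    h=cv2.cvtColor(i,cv2.COLOR_BGR2HSV).astype(int);H,S,V=h[...,0],h[...,1],h[...,2]
    return dict(dark=V<45,blue=(H>100)&(H<130)&(S>110)&(V>50),warm=(H>8)&(H<30)&(S>22),hsv=h)
def cen(m,u,v,r):
    y,x=np.nonzero(m[v-r:v+r,u-r:u+r]);return np.array([x.mean()+u-r,y.mean()+v-r,len(x)])
E
python3 - <<'E'
from h import *
t=cv2.imread('pics/top0.png');s=cv2.imread('pics/side0.png');mt=masks(t);ms=masks(s)
for n,(u,v),z,(su,sv) in(('small',(400,201),.033,(342,289)),('med',(181,218),.036,(236,168)),('large',(242,161),.040,(307,180))):
    b=cen(mt['blue'],u,v,10);print(n,'wax px',b,'at z',plane('top',b[:2],z-.004))
    for nm,m,(a,c),r in(('top',mt,(u,v),24),('side',ms,(su,sv),26)):
        d=(m['dark'])[c-r:c+r,a-r:a+r].astype(np.uint8)
        p=cv2.findNonZero(d)
        if p is None: continue
        h=cv2.convexHull(p);e=cv2.fitEllipse(h);cc=np.array(e[0])+[a-r,c-r]
        print('  dark',nm,cc,e[1],plane(nm,cc,.012), 'width mm',max(e[1])*np.linalg.norm(plane(nm,cc,.012)-ray(nm,*cc)[0])/env.calibration(nm)['fx'])
for p in((400,183),(392,201),(410,196),(185,218),(242,172),(430,201),(380,201),(330,230)): print(p,mt['hsv'][p[1],p[0]])
for p in((343,310),(307,185),(236,165),(330,320),(270,250)): print('s',p,ms['hsv'][p[1],p[0]])
print(tri((162,48),(75,262)),tri((228,47),(77,178)))
E
```

```text
small wax px [400.5 200.5  12. ] at z [ 0.542  -0.3109  0.029 ]
  dark top [387.2997 216.365 ] (21.999523162841797, 69.83169555664062) [ 0.5055 -0.2804  0.012 ] width mm 0.17636152526683718Traceback (most recent call last):
  File "<stdin>", line 9, in <module>
cv2.error: OpenCV(4.12.0) /io/opencv/modules/imgproc/src/shapedescr.cpp:361: error: (-201:Incorrect size of input array) There should be at least 5 points to fit the ellipse in function 'fitEllipseNoDirect'
```

```bash
python3 - <<'E'
from h import *
t=cv2.imread('pics/top0.png');s=cv2.imread('pics/side0.png');mt=masks(t);ms=masks(s)
def comp(m,a,c,r):
    d=m[c-r:c+r,a-r:a+r].astype(np.uint8);n,l,st,_=cv2.connectedComponentsWithStats(d)
    k=1+st[1:,4].argmax();h=cv2.convexHull(cv2.findNonZero((l==k).astype(np.uint8))).reshape(-1,2)+[a-r,c-r]
    return h.astype(np.float32)
for n,(u,v),z,(su,sv) in(('small',(400,201),.033,(342,289)),('med',(181,218),.036,(236,168)),('large',(242,161),.040,(307,180))):
    b=cen(mt['blue'],u,v,10);print(n,'wax px',b,'at z',plane('top',b[:2],z-.004))
    if n=='small': continue
    for nm,m,(a,c),r in(('top',mt,(u,v),24),('side',ms,(su,sv),26)):
        e=cv2.fitEllipse(comp(m['dark'],a,c,r));cc=np.array(e[0])
        print('  dark',nm,cc,e[1],plane(nm,cc,.012), 'width mm',1e3*max(e[1])*np.linalg.norm(plane(nm,cc,.012)-ray(nm,*cc)[0])/env.calibration(nm)['fx'])
# grey bodies
for nm,m,L in(('top',mt,((400,201,26),(181,218,12),(242,157,14),(328,229,36))),('side',ms,((343,293,32),(236,164,14),(307,178,18),(272,250,40)))):
    S,V=m['hsv'][...,1],m['hsv'][...,2]
    for a,c,r in L:
        g=(S<32)&(V>55); h=comp(g,a,c,r);e=cv2.minAreaRect(h);print(nm,(a,c),'grey box',h.min(0),h.max(0),'rect',e)
    for p in L: print(p,[tuple(int(x) for x in m['hsv'][p[1]+dy,p[0]+dx]) for dx,dy in((0,0),(12,0),(-12,0),(0,9),(0,-9))])
print(tri((162,48),(75,262)),tri((228,47),(77,178)))
E
```

```text
small wax px [400.5 200.5  12. ] at z [ 0.542  -0.3109  0.029 ]
med wax px [179.5 216.5  12. ] at z [0.5019 0.23   0.032 ]
  dark top [181.6363 218.296 ] (24.4943790435791, 24.842042922973633) [0.5009 0.2285 0.012 ] width mm 62.56911021701221
  dark side [235.2477 170.3365] (12.42699909210205, 20.928659439086914) [0.4978 0.2138 0.012 ] width mm 57.49975229220679
large wax px [241.1111 157.2963  27.    ] at z [0.6505 0.0816 0.036 ]
  dark top [242.2519 161.1498] (29.699745178222656, 30.056968688964844) [0.6475 0.0805 0.012 ] width mm 76.47803337891744
  dark side [305.6387 185.8775] (16.902568817138672, 28.963729858398438) [0.642  0.0679 0.012 ] width mm 73.52636550428448
top (400, 201) grey box [386. 186.] [415. 214.] rect ((400.25006103515625, 201.25001525878906), (24.748735427856445, 31.11269760131836), 45.0)
top (181, 218) grey box [173. 210.] [187. 223.] rect ((180.0, 216.5), (13.0, 14.0), 90.0)
top (242, 157) grey box [233. 147.] [252. 169.] rect ((242.24325561523438, 157.95944213867188), (22.35826301574707, 18.57708740234375), 80.53767395019531)
top (328, 229) grey box [303. 25
[... 271 characters left out ...]
26, 10), (80, 109, 7), (30, 21, 60), (30, 15, 85)]
(328, 229, 36) [(14, 50, 97), (18, 47, 92), (19, 45, 90), (20, 53, 87), (17, 52, 88)]
side (343, 293) grey box [323. 267.] [362. 317.] rect ((342.3606872558594, 292.0328063964844), (38.206085205078125, 50.51893997192383), 5.19442892074585)
side (236, 164) grey box [229. 155.] [240. 173.] rect ((234.5, 164.0), (18.0, 11.0), 90.0)
side (307, 178) grey box [297. 166.] [316. 191.] rect ((306.6470642089844, 178.91177368164062), (19.645383834838867, 23.768491744995117), 14.03624439239502)Traceback (most recent call last):
  File "<stdin>", line 17, in <module>
  File "<stdin>", line 5, in comp
ValueError: attempt to get argmax of an empty sequence
```

```bash
python3 - <<'E'
from h import *
for n,s,t in(('rimL',(343.6,279.6),(402.8,198.9)),('rimS',(235.1,157.4),(178.9,215.9)),('rimM',(307.2,170.1),(242.2,156.2)),('board',(272,251),(328.7,229)),('machA',(162,48),(75,262)),('machB',(228,47),(77,178))): print(n,*tri(s,t))
print('at known z: L',plane('top',(402.8,198.9),.056),'S',plane('top',(178.9,215.9),.046),'M',plane('top',(242.2,156.2),.054),'board',plane('top',(328.7,229),.012))
E
```

```text
rimL [ 0.5402 -0.3106  0.0546] 0.000608422008296688
rimS [0.5024 0.2292 0.0427] 0.0018931034616307746
rimM [0.649  0.0778 0.0506] 1.2671781980328775e-05
board [ 0.4773 -0.1363  0.0003] 0.003025374085822997
machA [0.3666 0.3692 0.3051] 0.0003558573937380225
machB [0.5354 0.3808 0.2961] 0.008047239749017773
at known z: L [ 0.5402 -0.3104  0.056 ] S [0.5008 0.2287 0.046 ] M [0.6479 0.0775 0.054 ] board [ 0.474  -0.1349  0.012 ]
```

Units first: shifts go in shares of 50 cm and turns go in shares of pi rad. So 22 cm / 50 = 0.44, 20 cm / 50 = 0.4, 0.259 rad / 3.1416 = 0.0824.

Emit:
carry_out(
  series=[
    [[0,0,0.08],[0,0,0]],
    [[0,0,0.16],[0,0,0.0191]],
    [[0,0,0.24],[0,0,0.0382]],
    [[0,0,0.32],[0,0,0.0573]],
    [[0,0,0.4],[0,0,0.0764]],
    [[0,0,0.44],[0,0,0.0824]],
    [[0,0,0.44],[0,0,0.0824]],
  ],
  gripper=-1,
)

```text
t: 0.68
eef_pos: [0.1667, 0.6299, 0.4572]
tcp_rot: [[-1.0, -0.001, 0.002], [-0.001, 1.0, 0.009], [-0.002, 0.009, -1.0]]
contact_force: [0.4, -0.2, 0.1]
opening: 1.0
gripper_force: 0.0
```

In the tool's units: -27.6 cm / 50 = -0.552, -24.6 cm / 50 = -0.492.

Emit:
carry_out(
  series=[
    [[0.02,-0.024,0],[0,0,0]],
    [[0.06,-0.072,0],[0,0,0]],
    [[0.11,-0.132,0],[0,0,0]],
    [[0.16,-0.192,0],[0,0,0]],
    [[0.21,-0.252,0],[0,0,0]],
    [[0.26,-0.312,0],[0,0,0]],
    [[0.31,-0.372,0],[0,0,0]],
    [[0.36,-0.432,0],[0,0,0]],
    [[0.41,-0.492,0],[0,0,0]],
    [[0.46,-0.552,0],[0,0,0]],
  ],
)

```text
t: 1.52
eef_pos: [0.3969, 0.3503, 0.4503]
tcp_rot: [[-1.0, 0.0, -0.001], [0.0, 1.0, -0.001], [0.001, -0.001, -1.0]]
contact_force: [0.6, -0.1, 0.2]
opening: 1.005
gripper_force: 0.0
```

In the tool's units: -24 cm / 50 = -0.48, -21 cm / 50 = -0.42.

Emit:
carry_out(
  series=[
    [[0.05,-0.06,-0.02],[0,0,0]],
    [[0.1,-0.12,-0.06],[0,0,0]],
    [[0.15,-0.18,-0.12],[0,0,0]],
    [[0.19,-0.23,-0.18],[0,0,0]],
    [[0.208,-0.25,-0.24],[0,0,0]],
    [[0.208,-0.25,-0.3],[0,0,0]],
    [[0.208,-0.25,-0.36],[0,0,0]],
    [[0.208,-0.25,-0.42],[0,0,0]],
    [[0.208,-0.25,-0.48],[0,0,0]],
    [[0.208,-0.25,-0.48],[0,0,0]],
  ],
)

```text
t: 2.35
eef_pos: [0.496, 0.2252, 0.205]
tcp_rot: [[-1.0, -0.0, -0.01], [0.0, 1.0, -0.006], [0.01, -0.006, -1.0]]
contact_force: [-1.7, -0.2, -0.9]
opening: 1.002
gripper_force: 0.0
```

Emit:
carry_out(
  series=[
    [[0,0,0],[0,0,0]],
    [[0,0,0],[0,0,0]],
    [[0,0,0],[0,0,0]],
  ],
)

```text
t: 2.6
eef_pos: [0.5016, 0.2279, 0.2133]
tcp_rot: [[-1.0, -0.0, 0.003], [-0.0, 1.0, 0.002], [-0.003, 0.002, -1.0]]
contact_force: [-0.4, -1.1, 1.3]
opening: 1.001
gripper_force: 0.0
```

```bash
python3 - <<'E'
from h import *
s=env.get_image('side');t=env.get_image('top')
cv2.imwrite('pics/v1.png',np.hstack([cv2.resize(s[20:220,140:340],(400,400)),cv2.resize(t[120:320,100:300],(400,400))]))
o=env.get_obs();print(o['t'],o['eef_pos'],o['contact_force'])
E
```

```text
2.7 [0.5013 0.2279 0.213 ] [-0.3008  0.8008  0.3886]
```

View pics/v1.png

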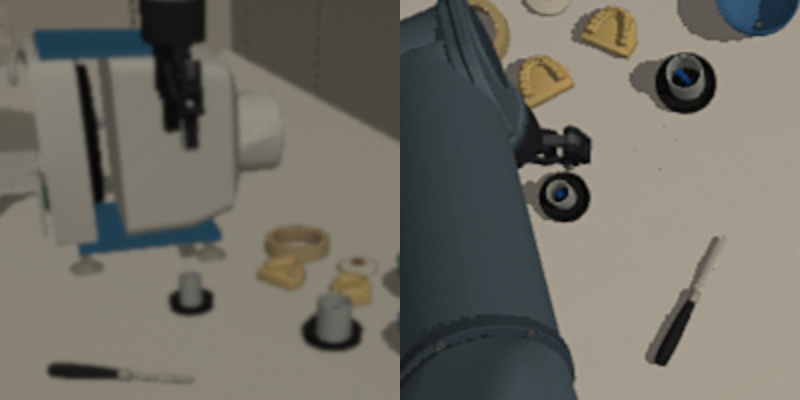

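```bash
python3 - <<'E'
from h import *
for dy in(-.057,-.0425,0,.0425):print(dy,proj('top',(.5013,.2279+dy,.226)),proj('side',(.5013,.2279+dy,.226)))
E
```

```text
-0.057 [190.1266 200.3161] [236.1739  95.4829]
-0.0425 [183.1424 200.3208] [234.5648  93.8338]
0 [162.6748 200.3346] [230.0729  89.2303]
0.0425 [142.2116 200.3484] [225.889   84.9424]
```

In the tool's units: -14 cm / 50 = -0.28, -13 cm / 50 = -0.26.

Emit:
carry_out(
  series=[
    [[0,0.002,-0.04],[0,0,0]],
    [[0,0.002,-0.1],[0,0,0]],
    [[0,0.002,-0.16],[0,0,0]],
    [[0,0.002,-0.22],[0,0,0]],
    [[0,0.002,-0.26],[0,0,0]],
    [[0,0.002,-0.28],[0,0,0]],
    [[0,0.002,-0.28],[0,0,0]],
    [[0,0.002,-0.28],[0,0,0]],
  ],
)

```text
t: 3.37
eef_pos: [0.5011, 0.2287, 0.0722]
tcp_rot: [[-1.0, -0.0, 0.001], [-0.0, 1.0, 0.001], [-0.001, 0.001, -1.0]]
contact_force: [-0.1, -1.1, -0.3]
opening: 0.999
gripper_force: 0.0
```

```bash
python3 - <<'E'
from h import *
s=env.get_image('side');t=env.get_image('top')
cv2.imwrite('pics/v2.png',np.hstack([cv2.resize(s[100:200,180:280],(400,400),interpolation=2),cv2.resize(t[160:260,130:230],(400,400),interpolation=2)]))
o=env.get_obs();print(o['t'],o['eef_pos'],o['contact_force'])
E
```

```text
3.4667 [0.5017 0.229  0.073 ] [-0.6995 -0.2789  0.0039]
```

View pics/v2.png

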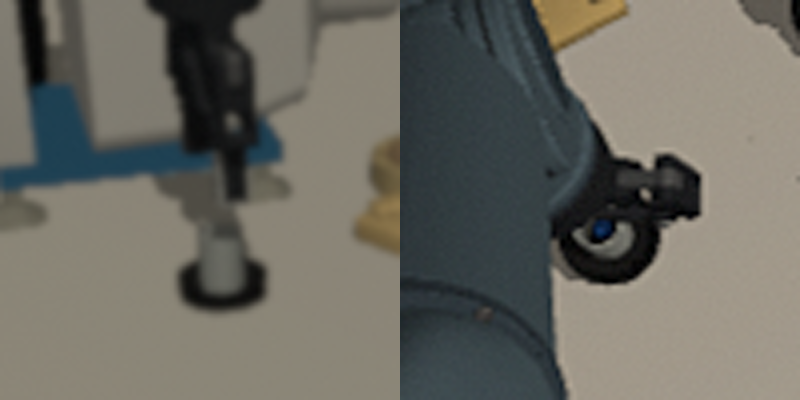

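The near finger stands level with the ring and to its right, at crop (675,190). The ring rim is centred at crop (605,232), so the pads straddle it. I'll lower and grip.

In the tool's units: -4.8 cm / 50 = -0.096, -4.6 cm / 50 = -0.092.

Emit:
carry_out(
  series=[
    [[0,0,-0.02],[0,0,0]],
    [[0,0,-0.04],[0,0,0]],
    [[0,0,-0.06],[0,0,0]],
    [[0,0,-0.08],[0,0,0]],
    [[0,0,-0.092],[0,0,0]],
    [[0,0,-0.096],[0,0,0]],
    [[0,0,-0.096],[0,0,0]],
  ],
)

```text
t: 4.05
eef_pos: [0.4998, 0.228, 0.0224]
tcp_rot: [[-1.0, -0.0, -0.001], [-0.0, 1.0, -0.001], [0.001, -0.001, -1.0]]
contact_force: [0.0, 1.2, -0.1]
opening: 1.002
gripper_force: 0.0
```

Emit:
carry_out(
  series=[
    [[0,0,0],[0,0,0]],
    [[0,0,0],[0,0,0]],
    [[0,0,0],[0,0,0]],
    [[0,0,0],[0,0,0]],
    [[0,0,0],[0,0,0]],
    [[0,0,0],[0,0,0]],
    [[0,0,0],[0,0,0]],
    [[0,0,0],[0,0,0]],
    [[0,0,0],[0,0,0]],
    [[0,0,0],[0,0,0]],
  ],
  gripper=1,
  newtons=35,
)

```text
t: 4.88
eef_pos: [0.5007, 0.2285, 0.0238]
tcp_rot: [[-1.0, -0.0, 0.001], [-0.0, 1.0, 0.0], [-0.001, 0.0, -1.0]]
contact_force: [-1.4, -0.7, 6.1]
opening: 0.334
gripper_force: 34.4
```

In the tool's units: 10 cm / 50 = 0.2, 9 cm / 50 = 0.18.

Emit:
carry_out(
  series=[
    [[0,0,0.01],[0,0,0]],
    [[0,0,0.03],[0,0,0]],
    [[0,0,0.06],[0,0,0]],
    [[0,0,0.1],[0,0,0]],
    [[0,0,0.14],[0,0,0]],
    [[0,0,0.18],[0,0,0]],
    [[0,0,0.2],[0,0,0]],
    [[0,0,0.2],[0,0,0]],
    [[0,0,0.2],[0,0,0]],
  ],
)

```text
t: 5.63
eef_pos: [0.5004, 0.2285, 0.1235]
tcp_rot: [[-1.0, -0.0, 0.001], [-0.0, 1.0, 0.0], [-0.001, 0.0, -1.0]]
contact_force: [1.0, 0.0, -2.0]
opening: 0.341
gripper_force: 34.7
```

```bash
python3 - <<'E'
from h import *
s=env.get_image('side');t=env.get_image('top')
cv2.imwrite('pics/v3.png',np.hstack([cv2.resize(s[80:200,170:290],(400,400),interpolation=2),cv2.resize(t[150:270,120:240],(400,400),interpolation=2)]))
o=env.get_obs();print(o['t'],o['eef_pos'],o['contact_force'],o['gripper_force'])
E
```

```text
5.7333 [0.4995 0.228  0.1223] [-0.3758  0.3395 -1.209 ] 34.658755492419004
```

View pics/v3.png

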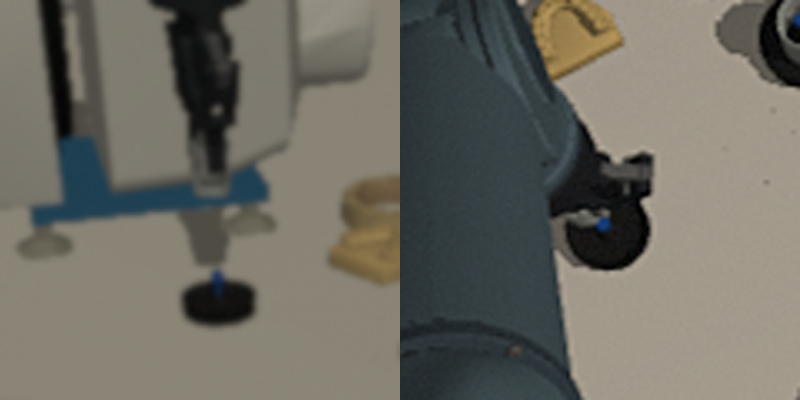

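The small ring hangs upright in the fingers at crop (210,175), and the medium former and its wax are untouched below it. I'll take it to the board.

In the tool's units: -36.4 cm / 50 = -0.728, -34 cm / 50 = -0.68.

Emit:
carry_out(
  series=[
    [[-0.004,-0.04,0],[0,0,0]],
    [[-0.01,-0.12,0],[0,0,0]],
    [[-0.016,-0.2,0],[0,0,0]],
    [[-0.022,-0.28,0],[0,0,0]],
    [[-0.028,-0.36,0],[0,0,0]],
    [[-0.034,-0.44,0],[0,0,0]],
    [[-0.04,-0.52,0],[0,0,0]],
    [[-0.046,-0.6,0],[0,0,0]],
    [[-0.05,-0.68,0],[0,0,0]],
    [[-0.052,-0.728,0],[0,0,0]],
  ],
)

```text
t: 6.57
eef_pos: [0.4725, -0.1404, 0.1224]
tcp_rot: [[-1.0, 0.004, -0.002], [0.004, 1.0, -0.002], [0.002, -0.002, -1.0]]
contact_force: [0.2, -0.3, -0.2]
opening: 0.339
gripper_force: 34.7
```

In the tool's units: -9.1 cm / 50 = -0.182, -9 cm / 50 = -0.18.

Emit:
carry_out(
  series=[
    [[0,0,-0.02],[0,0,0]],
    [[0,0,-0.06],[0,0,0]],
    [[0,0,-0.1],[0,0,0]],
    [[0,0,-0.13],[0,0,0]],
    [[0,0,-0.15],[0,0,0]],
    [[0,0,-0.166],[0,0,0]],
    [[0,0,-0.176],[0,0,0]],
    [[0,0,-0.18],[0,0,0]],
    [[0,0,-0.182],[0,0,0]],
    [[0,0,-0.182],[0,0,0]],
  ],
)

```text
t: 7.4
eef_pos: [0.4747, -0.1357, 0.0326]
tcp_rot: [[-1.0, -0.0, 0.001], [-0.0, 1.0, -0.0], [-0.001, -0.0, -1.0]]
contact_force: [0.1, 1.1, -0.4]
opening: 0.339
gripper_force: 34.7
```

In the tool's units: -0.2 cm / 50 = -0.004, -0.1 cm / 50 = -0.002.

Emit:
carry_out(
  series=[
    [[0,0,-0.002],[0,0,0]],
    [[0,0,-0.004],[0,0,0]],
    [[0,0,-0.004],[0,0,0]],
  ],
)

```text
t: 7.65
eef_pos: [0.4745, -0.1357, 0.0305]
tcp_rot: [[-1.0, -0.0, 0.001], [-0.0, 1.0, -0.0], [-0.001, -0.0, -1.0]]
contact_force: [-0.1, -0.3, -1.6]
opening: 0.34
gripper_force: 34.7
```

In the tool's units: -0.1 cm / 50 = -0.002.

Emit:
carry_out(
  series=[
    [[0,0,-0.002],[0,0,0]],
    [[0,0,-0.002],[0,0,0]],
    [[0,0,-0.002],[0,0,0]],
  ],
)

```text
t: 7.9
eef_pos: [0.4746, -0.1357, 0.0298]
tcp_rot: [[-1.0, -0.0, 0.001], [-0.0, 1.0, 0.0], [-0.001, 0.0, -1.0]]
contact_force: [-1.2, 0.7, 5.5]
opening: 0.332
gripper_force: 35.3
```

Contact is felt at TCP z of about 0.030, as predicted. I'll release, rise, and go to the medium ring at (0.648, 0.078).

Emit:
carry_out(
  series=[
    [[0,0,0],[0,0,0]],
    [[0,0,0],[0,0,0]],
    [[0,0,0],[0,0,0]],
    [[0,0,0],[0,0,0]],
    [[0,0,0],[0,0,0]],
    [[0,0,0],[0,0,0]],
  ],
  gripper=-1,
)

```text
t: 8.4
eef_pos: [0.4743, -0.1357, 0.0292]
tcp_rot: [[-1.0, -0.0, -0.0], [-0.0, 1.0, -0.0], [0.0, -0.0, -1.0]]
contact_force: [-0.8, 0.6, -1.0]
opening: 1.0
gripper_force: 0.0
```

In the tool's units: 16.8 cm / 50 = 0.336, 14 cm / 50 = 0.28.

Emit:
carry_out(
  series=[
    [[0,0,0.02],[0,0,0]],
    [[0,0,0.06],[0,0,0]],
    [[0,0,0.12],[0,0,0]],
    [[0,0,0.18],[0,0,0]],
    [[0.03,0.036,0.22],[0,0,0]],
    [[0.08,0.096,0.22],[0,0,0]],
    [[0.13,0.156,0.22],[0,0,0]],
    [[0.18,0.216,0.22],[0,0,0]],
    [[0.23,0.276,0.22],[0,0,0]],
    [[0.28,0.336,0.22],[0,0,0]],
  ],
)

```text
t: 9.23
eef_pos: [0.6153, 0.034, 0.1403]
tcp_rot: [[-1.0, -0.0, 0.001], [-0.0, 1.0, 0.0], [-0.001, 0.0, -1.0]]
contact_force: [0.7, -0.9, 0.2]
opening: 1.0
gripper_force: 0.0
```

```bash
python3 - <<'E'
from h import *
s=env.get_image('side');t=env.get_image('top')
cv2.imwrite('pics/v4.png',np.hstack([cv2.resize(s[90:290,200:400],(400,400),interpolation=2),cv2.resize(t[100:300,180:380],(400,400),interpolation=2)]))
o=env.get_obs();print(o['t'],o['eef_pos'],o['contact_force'],o['opening'])
E
```

```text
9.3333 [0.6177 0.0406 0.1401] [ 0.6518  0.2642 -0.6419] 1.000680808001178
```

View pics/v4.png

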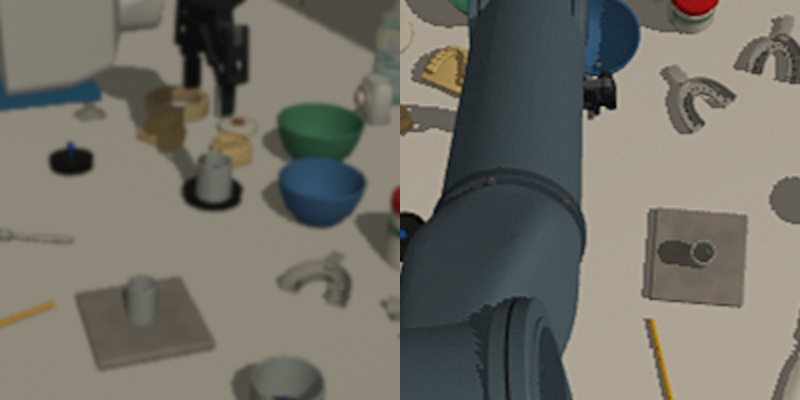

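The small ring stands upright on the board at crop (703,253). The medium ring is still on the large former, and the gripper is above and to its right, clear of the blue bowl.

In the tool's units: -7 cm / 50 = -0.14, 4.5 cm / 50 = 0.09.

Emit:
carry_out(
  series=[
    [[0.03,0.04,0],[0,0,0]],
    [[0.06,0.08,0],[0,0,0]],
    [[0.068,0.09,0],[0,0,0]],
    [[0.068,0.09,-0.02],[0,0,0]],
    [[0.068,0.09,-0.06],[0,0,0]],
    [[0.068,0.09,-0.1],[0,0,0]],
    [[0.068,0.09,-0.13],[0,0,0]],
    [[0.068,0.09,-0.14],[0,0,0]],
    [[0.068,0.09,-0.14],[0,0,0]],
    [[0.068,0.09,-0.14],[0,0,0]],
  ],
)

```text
t: 10.17
eef_pos: [0.6482, 0.0762, 0.0696]
tcp_rot: [[-1.0, 0.001, -0.0], [0.001, 1.0, -0.001], [0.0, -0.001, -1.0]]
contact_force: [0.4, -0.7, -0.5]
opening: 1.003
gripper_force: 0.0
```

```bash
python3 - <<'E'
from h import *
s=env.get_image('side');t=env.get_image('top')
cv2.imwrite('pics/v5.png',np.hstack([cv2.resize(s[110:210,255:355],(400,400),interpolation=2),cv2.resize(t[110:210,190:290],(400,400),interpolation=2)]))
o=env.get_obs();print(o['t'],o['eef_pos'],o['contact_force'],o['opening'])
E
```

```text
10.2667 [0.6491 0.0769 0.0705] [0.1318 0.4293 0.1408] 1.0017386567269588
```

View pics/v5.png

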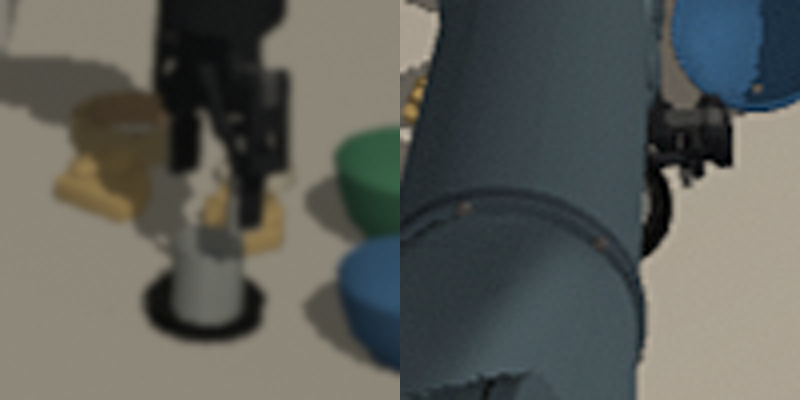

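The fingers, at crop (185,165) and (250,220), straddle the medium ring at (208,240), and the bowl is clear. I'll descend and grip.

In the tool's units: -4.2 cm / 50 = -0.084, -3.8 cm / 50 = -0.076.

Emit:
carry_out(
  series=[
    [[0,0,-0.02],[0,0,0]],
    [[0,0,-0.04],[0,0,0]],
    [[0,0,-0.06],[0,0,0]],
    [[0,0,-0.076],[0,0,0]],
    [[0,0,-0.084],[0,0,0]],
    [[0,0,-0.084],[0,0,0]],
    [[0,0,-0.084],[0,0,0]],
  ],
)

```text
t: 10.85
eef_pos: [0.6482, 0.0773, 0.0269]
tcp_rot: [[-1.0, -0.0, -0.001], [-0.0, 1.0, -0.0], [0.001, -0.0, -1.0]]
contact_force: [0.7, 0.8, 1.1]
opening: 1.001
gripper_force: 0.0
```

Emit:
carry_out(
  series=[
    [[0,0,0],[0,0,0]],
    [[0,0,0],[0,0,0]],
    [[0,0,0],[0,0,0]],
    [[0,0,0],[0,0,0]],
    [[0,0,0],[0,0,0]],
    [[0,0,0],[0,0,0]],
    [[0,0,0],[0,0,0]],
    [[0,0,0],[0,0,0]],
  ],
  gripper=1,
  newtons=35,
)

```text
t: 11.52
eef_pos: [0.6488, 0.0776, 0.028]
tcp_rot: [[-1.0, -0.0, 0.001], [-0.0, 1.0, 0.0], [-0.001, 0.0, -1.0]]
contact_force: [-0.7, 0.3, 5.8]
opening: 0.506
gripper_force: 35.8
```

In the tool's units: 10 cm / 50 = 0.2, 9 cm / 50 = 0.18.

Emit:
carry_out(
  series=[
    [[0,0,0.01],[0,0,0]],
    [[0,0,0.03],[0,0,0]],
    [[0,0,0.06],[0,0,0]],
    [[0,0,0.1],[0,0,0]],
    [[0,0,0.14],[0,0,0]],
    [[0,0,0.18],[0,0,0]],
    [[0,0,0.2],[0,0,0]],
    [[0,0,0.2],[0,0,0]],
    [[0,0,0.2],[0,0,0]],
  ],
)

```text
t: 12.27
eef_pos: [0.6485, 0.0774, 0.1279]
tcp_rot: [[-1.0, -0.0, 0.001], [-0.0, 1.0, 0.0], [-0.001, 0.0, -1.0]]
contact_force: [-0.1, -0.5, -1.2]
opening: 0.507
gripper_force: 35.8
```

In the tool's units: 15.1 cm / 50 = 0.302, -6.5 cm / 50 = -0.13.

Emit:
carry_out(
  series=[
    [[-0.03,0.03,0],[0,0,0]],
    [[-0.08,0.08,0],[0,0,0]],
    [[-0.13,0.132,0],[0,0,0]],
    [[-0.18,0.184,0],[0,0,0]],
    [[-0.23,0.236,0],[0,0,0]],
    [[-0.27,0.276,0],[0,0,0]],
    [[-0.296,0.302,0],[0,0,0]],
    [[-0.296,0.302,-0.03],[0,0,0]],
    [[-0.296,0.302,-0.06],[0,0,0]],
    [[-0.296,0.302,-0.08],[0,0,0]],
  ],
)

```text
t: 13.1
eef_pos: [0.4986, 0.2281, 0.0851]
tcp_rot: [[-1.0, -0.001, -0.003], [-0.001, 1.0, -0.002], [0.003, -0.002, -1.0]]
contact_force: [0.1, -0.0, -1.5]
opening: 0.505
gripper_force: 35.8
```

In the tool's units: -1 cm / 50 = -0.02.

Emit:
carry_out(
  series=[
    [[0,0,-0.02],[0,0,0]],
    [[0,0,-0.02],[0,0,0]],
    [[0,0,-0.02],[0,0,0]],
  ],
)

```text
t: 13.35
eef_pos: [0.5, 0.2277, 0.0766]
tcp_rot: [[-1.0, 0.0, -0.001], [0.0, 1.0, -0.001], [0.001, -0.001, -1.0]]
contact_force: [-0.2, -0.0, -1.2]
opening: 0.505
gripper_force: 35.8
```

```bash
python3 - <<'E'
from h import *
s=env.get_image('side');t=env.get_image('top')
cv2.imwrite('pics/v6.png',np.hstack([cv2.resize(s[105:205,185:285],(400,400),interpolation=2),cv2.resize(t[160:260,130:230],(400,400),interpolation=2)]))
o=env.get_obs();print(o['t'],o['eef_pos'],o['contact_force'],o['opening'])
p=o['eef_pos'];b=p-[0,0,.022]
print('ring bottom pred',b,proj('side',b),'former wax top',proj('side',(.501,.229,.036)))
E
```

```text
13.45 [0.5009 0.2282 0.0776] [-0.4768  0.4728 -1.4772] 0.505826255927225
ring bottom pred [0.5009 0.2282 0.0556] [234.0246 153.2927] former wax top [234.4305 159.8456]
```

View pics/v6.png

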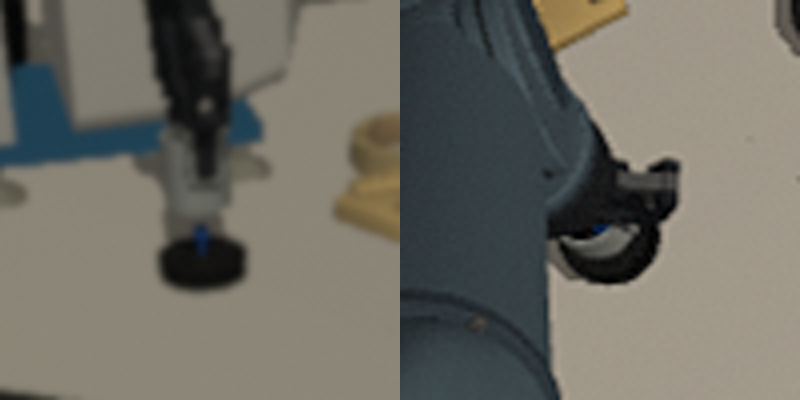

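The medium ring hangs over its former. In the side crop the ring axis is at column 195 and the wax at 201, which leaves it about 2 mm short in x after perspective. I'll correct by +0.2 cm and lower.

In the tool's units: -4.6 cm / 50 = -0.092, -4.3 cm / 50 = -0.086.

Emit:
carry_out(
  series=[
    [[0.004,0,0],[0,0,0]],
    [[0.004,0,-0.012],[0,0,0]],
    [[0.004,0,-0.028],[0,0,0]],
    [[0.004,0,-0.044],[0,0,0]],
    [[0.004,0,-0.06],[0,0,0]],
    [[0.004,0,-0.072],[0,0,0]],
    [[0.004,0,-0.08],[0,0,0]],
    [[0.004,0,-0.086],[0,0,0]],
    [[0.004,0,-0.092],[0,0,0]],
    [[0.004,0,-0.092],[0,0,0]],
  ],
)

```text
t: 14.28
eef_pos: [0.5021, 0.2282, 0.0308]
tcp_rot: [[-1.0, -0.0, -0.001], [-0.0, 1.0, -0.0], [0.001, -0.0, -1.0]]
contact_force: [0.7, 0.1, -1.4]
opening: 0.508
gripper_force: 35.8
```

In the tool's units: -0.3 cm / 50 = -0.006, -0.2 cm / 50 = -0.004.

Emit:
carry_out(
  series=[
    [[0,0,-0.002],[0,0,0]],
    [[0,0,-0.004],[0,0,0]],
    [[0,0,-0.006],[0,0,0]],
    [[0,0,-0.006],[0,0,0]],
    [[0,0,-0.006],[0,0,0]],
  ],
)

```text
t: 14.7
eef_pos: [0.5023, 0.2286, 0.0284]
tcp_rot: [[-1.0, -0.001, 0.0], [-0.001, 1.0, 0.0], [-0.0, 0.0, -1.0]]
contact_force: [-0.6, 1.2, -1.7]
opening: 0.51
gripper_force: 35.8
```

In the tool's units: -0.1 cm / 50 = -0.002.

Emit:
carry_out(
  series=[
    [[0,0,-0.002],[0,0,0]],
    [[0,0,-0.002],[0,0,0]],
    [[0,0,-0.002],[0,0,0]],
  ],
)

```text
t: 14.95
eef_pos: [0.5024, 0.2286, 0.0279]
tcp_rot: [[-1.0, -0.0, 0.0], [-0.0, 1.0, 0.0], [-0.0, 0.0, -1.0]]
contact_force: [-2.8, 0.3, 6.7]
opening: 0.508
gripper_force: 36.5
```

Emit:
carry_out(
  series=[
    [[0,0,0],[0,0,0]],
    [[0,0,0],[0,0,0]],
    [[0,0,0],[0,0,0]],
    [[0,0,0],[0,0,0]],
    [[0,0,0],[0,0,0]],
    [[0,0,0],[0,0,0]],
  ],
  gripper=-1,
)

```text
t: 15.45
eef_pos: [0.5024, 0.2283, 0.0272]
tcp_rot: [[-1.0, -0.0, 0.0], [-0.0, 1.0, -0.0], [-0.0, -0.0, -1.0]]
contact_force: [0.3, -0.3, 0.6]
opening: 0.998
gripper_force: 0.0
```

Emit:
carry_out(
  series=[
    [[0,0,0.02],[0,0,0]],
    [[0,0,0.06],[0,0,0]],
    [[0,0,0.12],[0,0,0]],
    [[0,0,0.18],[0,0,0]],
    [[0.002,-0.04,0.22],[0,0,0]],
    [[0.008,-0.1,0.22],[0,0,0]],
    [[0.014,-0.18,0.22],[0,0,0]],
    [[0.02,-0.26,0.22],[0,0,0]],
    [[0.026,-0.34,0.22],[0,0,0]],
    [[0.032,-0.42,0.22],[0,0,0]],
  ],
)

```text
t: 16.28
eef_pos: [0.5183, 0.0166, 0.1382]
tcp_rot: [[-1.0, -0.001, 0.001], [-0.001, 1.0, 0.0], [-0.001, 0.0, -1.0]]
contact_force: [0.6, 0.3, -0.2]
opening: 0.998
gripper_force: 0.0
```

```bash
python3 - <<'E'
from h import *
s=env.get_image('side');t=env.get_image('top')
cv2.imwrite('pics/v7.png',np.hstack([cv2.resize(s[135:205,200:270],(390,390),interpolation=2),cv2.resize(t[185:255,145:215],(390,390),interpolation=2)]))
o=env.get_obs();print(o['t'],o['eef_pos'],o['contact_force'],o['opening'])
E
```

```text
16.3833 [0.5186 0.0097 0.1384] [ 0.2706  0.3229 -0.4587] 1.001802195206902
```

View pics/v7.png

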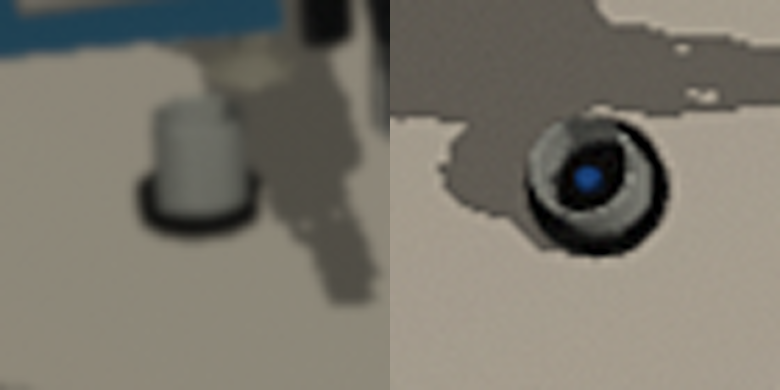

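The medium ring sits home in the medium former. Its wax is central at crop (588,177) and the rim is level. Next is the large ring at (0.540, -0.310).

In the tool's units: -32.9 cm / 50 = -0.658, -32.5 cm / 50 = -0.65.

Emit:
carry_out(
  series=[
    [[0.004,-0.06,0],[0,0,0]],
    [[0.01,-0.14,0],[0,0,0]],
    [[0.016,-0.22,0],[0,0,0]],
    [[0.022,-0.3,0],[0,0,0]],
    [[0.028,-0.38,0],[0,0,0]],
    [[0.032,-0.46,0],[0,0,0]],
    [[0.038,-0.54,0],[0,0,0]],
    [[0.042,-0.61,0],[0,0,0]],
    [[0.044,-0.65,0],[0,0,0]],
    [[0.044,-0.658,0],[0,0,0]],
  ],
)

```text
t: 17.22
eef_pos: [0.5393, -0.3162, 0.1382]
tcp_rot: [[-1.0, 0.006, 0.001], [0.006, 1.0, -0.004], [-0.001, -0.004, -1.0]]
contact_force: [0.9, -0.5, -0.4]
opening: 1.001
gripper_force: 0.0
```

In the tool's units: -6 cm / 50 = -0.12, -5 cm / 50 = -0.1.

Emit:
carry_out(
  series=[
    [[0,0,0],[0,0,0]],
    [[0,0,-0.02],[0,0,0]],
    [[0,0,-0.06],[0,0,0]],
    [[0,0,-0.1],[0,0,0]],
    [[0,0,-0.12],[0,0,0]],
    [[0,0,-0.12],[0,0,0]],
    [[0,0,-0.12],[0,0,0]],
  ],
)

```text
t: 17.8
eef_pos: [0.5404, -0.3092, 0.077]
tcp_rot: [[-1.0, -0.002, -0.001], [-0.002, 1.0, 0.001], [0.001, 0.001, -1.0]]
contact_force: [0.6, -0.7, 0.8]
opening: 0.997
gripper_force: 0.0
```

```bash
python3 - <<'E'
from h import *
s=env.get_image('side');t=env.get_image('top')
cv2.imwrite('pics/v8.png',np.hstack([cv2.resize(s[200:340,270:410],(400,400),interpolation=2),cv2.resize(t[150:250,350:450],(400,400),interpolation=2)]))
o=env.get_obs();print(o['t'],o['eef_pos'],o['contact_force'],o['opening'])
E
```

```text
17.9 [ 0.5412 -0.3104  0.0783] [ 0.1771 -1.5026 -0.7368] 0.9983985992370142
```

View pics/v8.png

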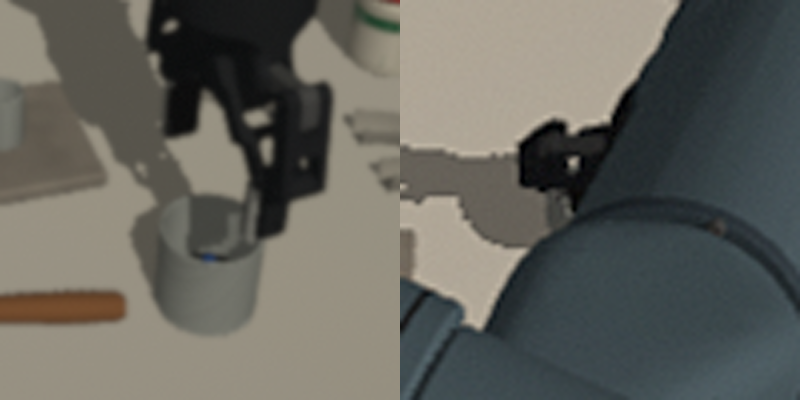

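```bash
python3 - <<'E'
from h import *
for y in(-.3529,-.3675,-.2679,-.2535):
  print(y,[proj('side',(.541,y,z)).round(1) for z in(.078,.091)])
print('rim near/far/c',[proj('side',(.5402,-.3104+d,.056)).round(1) for d in(-.03,0,.03)])
E
```

```text
-0.3529 [array([359.3, 286. ]), array([360.3, 279.5])]
-0.3675 [array([364.4, 292.6]), array([365.5, 286. ])]
-0.2679 [array([333.1, 252.5]), array([333.7, 246.3])]
-0.2535 [array([329.2, 247.5]), array([329.8, 241.4])]
rim near/far/c [array([353.1, 291.3]), array([343.8, 278.9]), array([335.1, 267.3])]
```

The projected finger tips, (363,283) near and (333,247) far, match the picture. They straddle the ring with about 12 mm to spare each side, so I'll descend, grip and lift.

In the tool's units: -5.5 cm / 50 = -0.11, -5 cm / 50 = -0.1.

Emit:
carry_out(
  series=[
    [[0,0,-0.02],[0,0,0]],
    [[0,0,-0.04],[0,0,0]],
    [[0,0,-0.06],[0,0,0]],
    [[0,0,-0.08],[0,0,0]],
    [[0,0,-0.1],[0,0,0]],
    [[0,0,-0.11],[0,0,0]],
    [[0,0,-0.11],[0,0,0]],
    [[0,0,-0.11],[0,0,0]],
  ],
)

```text
t: 18.57
eef_pos: [0.5401, -0.3107, 0.0219]
tcp_rot: [[-1.0, -0.0, -0.001], [-0.0, 1.0, 0.0], [0.001, 0.0, -1.0]]
contact_force: [0.4, -0.2, -0.8]
opening: 1.002
gripper_force: 0.0
```

Emit:
carry_out(
  series=[
    [[0,0,0],[0,0,0]],
    [[0,0,0],[0,0,0]],
    [[0,0,0],[0,0,0]],
    [[0,0,0],[0,0,0]],
    [[0,0,0],[0,0,0]],
    [[0,0,0],[0,0,0]],
    [[0,0,0],[0,0,0]],
  ],
  gripper=1,
  newtons=40,
)

```text
t: 19.15
eef_pos: [0.5409, -0.3109, 0.0231]
tcp_rot: [[-1.0, -0.0, 0.001], [-0.0, 1.0, -0.0], [-0.001, -0.0, -1.0]]
contact_force: [-0.3, 0.3, 5.5]
opening: 0.675
gripper_force: 43.4
```

In the tool's units: 11 cm / 50 = 0.22, 9 cm / 50 = 0.18.

Emit:
carry_out(
  series=[
    [[0,0,0.01],[0,0,0]],
    [[0,0,0.03],[0,0,0]],
    [[0,0,0.06],[0,0,0]],
    [[0,0,0.1],[0,0,0]],
    [[0,0,0.14],[0,0,0]],
    [[0,0,0.18],[0,0,0]],
    [[0,0,0.22],[0,0,0]],
    [[0,0,0.22],[0,0,0]],
    [[0,0,0.22],[0,0,0]],
  ],
)

```text
t: 19.9
eef_pos: [0.5412, -0.3111, 0.1341]
tcp_rot: [[-1.0, -0.0, 0.003], [-0.0, 1.0, -0.001], [-0.003, -0.001, -1.0]]
contact_force: [-0.5, 0.2, -2.5]
opening: 0.675
gripper_force: 43.0
```

Let me re-measure the now bare large and small formers without viewing a picture.

```bash
python3 - <<'E'
from h import *
t=env.get_image('top');mt=masks(t);s=env.get_image('side');ms=masks(s)
cv2.imwrite('pics/t9.png',t);cv2.imwrite('pics/s9.png',s)
def comp(m,a,c,r):
    d=m[c-r:c+r,a-r:a+r].astype(np.uint8);n,l,st,_=cv2.connectedComponentsWithStats(d)
    k=1+st[1:,4].argmax();p=cv2.findNonZero((l==k).astype(np.uint8)).reshape(-1,2)+[a-r,c-r]
    return cv2.convexHull(p.astype(np.float32)).reshape(-1,2)
for n,T,S,zw in(('large',(242,161),(306,186),.04),('small',(399,202),(342,300),.033)):
    for nm,m,(u,v),r in(('top',mt,T,22),('side',ms,S,24)):
        h=comp(m['dark'],u,v,r);b=cen(m['blue'],u,v,18)
        e=cv2.fitEllipse(h);print(n,nm,'dark',e[0],e[1],'box c',(h.min(0)+h.max(0))/2,plane(nm,e[0],.010),'wax',b,plane(nm,b[:2],zw-.005))
    bt=cen(mt['blue'],*T,18);bs=cen(ms['blue'],*S,18);print('wax tri',*tri(bs[:2],bt[:2]))
E
```

```text
large top dark (242.34967041015625, 161.22097778320312) (29.54722023010254, 29.781780242919922) box c [242.5 161.5] [0.6479 0.0804 0.01  ] wax [241.4839 157.7419  31.    ] [0.6496 0.0807 0.035 ]
large side dark (305.0830078125, 185.9606475830078) (17.070016860961914, 29.264406204223633) box c [305.5 186. ] [0.642  0.0713 0.01  ] wax [305.9375 177.3125  16.    ] [0.6429 0.0703 0.035 ]
wax tri [0.6499 0.0817 0.0286] 0.003258150975452268
small top dark (393.32513427734375, 201.29156494140625) (42.817413330078125, 103.86235046386719) box c [402.5 201.5] [ 0.544  -0.2974  0.01  ] wax [nan nan  0.] [nan nan nan]
small side dark (341.3671875, 300.6702880859375) (23.17475128173828, 27.41068458557129) box c [341.5 301. ] [ 0.5389 -0.313   0.01  ] wax [342.75   292.9688  32.    ] [ 0.5394 -0.3136  0.028 ]
 ** On entry to DLASCL parameter number  4 had an illegal value
 ** On entry to DLASCL parameter number  4 had an illegal value
 ** On entry to DLASCL parameter number  4 had an illegal value
 ** On entry to DLASCL parameter number  4 had an illegal value
 ** On entry to DLASCL parameter number  5 had an illegal value
 ** On entry to DLASCL parameter number  4 had an illegal valueh.py:18: RuntimeWarning: Mean of empty slice.
  y,x=np.nonzero(m[v-r:v+r,u-r:u+r]);return np.array([x.mean()+u-r,y.mean()+v-r,len(x)])
  ret = ret.dtype.type(ret / rcount)
Traceback (most recent call last):
  File "h.py", line 11, in tri
    s=np.linalg.lstsq(np.c_[d,-e],b-a,rcond=None)[0];P=a+d*s[0];Q=b+e*s[1];return (P+Q)/2,np.linalg.norm(P-Q)
      ~~~~~~~~~~~~~~~^^^^^^^^^^^^^^^^^^^^^^^^^^^^
numpy.linalg.LinAlgError: SVD did not converge in Linear Least Squares
```

In the tool's units: 36.5 cm / 50 = 0.73, 33.5 cm / 50 = 0.67.

Emit:
carry_out(
  series=[
    [[0.012,0.04,0],[0,0,0]],
    [[0.032,0.12,0],[0,0,0]],
    [[0.056,0.2,0],[0,0,0]],
    [[0.078,0.28,0],[0,0,0]],
    [[0.1,0.36,0],[0,0,0]],
    [[0.122,0.44,0],[0,0,0]],
    [[0.144,0.52,0],[0,0,0]],
    [[0.168,0.6,0],[0,0,0]],
    [[0.186,0.67,0],[0,0,0]],
    [[0.204,0.73,0],[0,0,0]],
  ],
)

```text
t: 20.83
eef_pos: [0.6415, 0.0582, 0.1307]
tcp_rot: [[-1.0, -0.003, -0.003], [-0.003, 1.0, 0.001], [0.003, 0.001, -1.0]]
contact_force: [0.3, 0.0, -1.6]
opening: 0.674
gripper_force: 43.2
```

In the tool's units: -5.7 cm / 50 = -0.114, -5 cm / 50 = -0.1.

Emit:
carry_out(
  series=[
    [[0.01,0.036,0],[0,0,0]],
    [[0.014,0.052,-0.01],[0,0,0]],
    [[0.014,0.052,-0.04],[0,0,0]],
    [[0.014,0.052,-0.07],[0,0,0]],
    [[0.014,0.052,-0.1],[0,0,0]],
    [[0.014,0.052,-0.114],[0,0,0]],
    [[0.014,0.052,-0.114],[0,0,0]],
    [[0.014,0.052,-0.114],[0,0,0]],
    [[0.014,0.052,-0.114],[0,0,0]],
  ],
)

```text
t: 21.58
eef_pos: [0.6498, 0.0798, 0.0759]
tcp_rot: [[-1.0, 0.0, 0.001], [0.0, 1.0, -0.0], [-0.001, -0.0, -1.0]]
contact_force: [-0.1, -0.2, -0.9]
opening: 0.678
gripper_force: 43.2
```

```bash
python3 - <<'E'
from h import *
s=env.get_image('side');t=env.get_image('top')
cv2.imwrite('pics/v10.png',np.hstack([cv2.resize(s[110:210,255:355],(400,400),interpolation=2),cv2.resize(t[110:210,190:290],(400,400),interpolation=2)]))
o=env.get_obs();p=o['eef_pos'];print(o['t'],p,o['contact_force'],o['opening'])
print('ring bottom',proj('side',p-[0,0,.022]),'former z.01',proj('side',(.6487,.0805,.01)))
E
```

```text
21.6833 [0.65   0.0802 0.0763] [-0.0049  0.3227 -1.814 ] 0.6770611296819633
ring bottom [307.2635 168.3089] former z.01 [306.0259 183.8882]
```

View pics/v10.png

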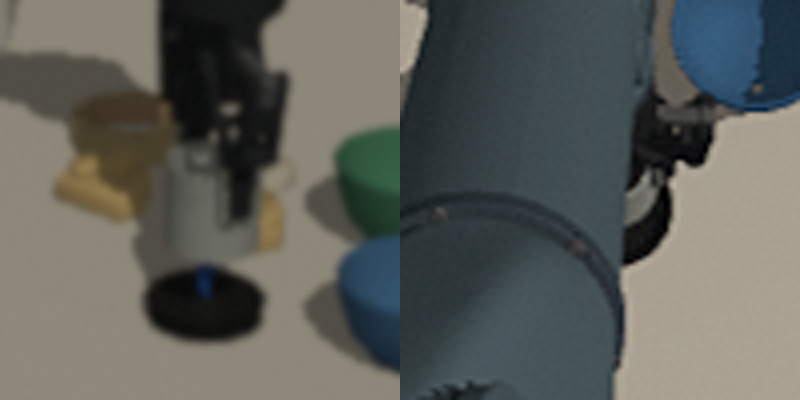

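The ring at crop column 212 and the former at 206 match the predicted 1.2 px parallax, so it is centred. I'll lower it.

In the tool's units: -4.4 cm / 50 = -0.088, -4.2 cm / 50 = -0.084.

Emit:
carry_out(
  series=[
    [[0,0,-0.012],[0,0,0]],
    [[0,0,-0.026],[0,0,0]],
    [[0,0,-0.04],[0,0,0]],
    [[0,0,-0.054],[0,0,0]],
    [[0,0,-0.066],[0,0,0]],
    [[0,0,-0.076],[0,0,0]],
    [[0,0,-0.084],[0,0,0]],
    [[0,0,-0.088],[0,0,0]],
    [[0,0,-0.088],[0,0,0]],
  ],
)

```text
t: 22.43
eef_pos: [0.6491, 0.0803, 0.0307]
tcp_rot: [[-1.0, -0.0, -0.001], [-0.0, 1.0, -0.0], [0.001, -0.0, -1.0]]
contact_force: [0.3, 0.3, -0.3]
opening: 0.676
gripper_force: 43.2
```

In the tool's units: -0.3 cm / 50 = -0.006, -0.2 cm / 50 = -0.004.

Emit:
carry_out(
  series=[
    [[0,0,-0.002],[0,0,0]],
    [[0,0,-0.004],[0,0,0]],
    [[0,0,-0.006],[0,0,0]],
    [[0,0,-0.006],[0,0,0]],
    [[0,0,-0.006],[0,0,0]],
  ],
)

```text
t: 22.85
eef_pos: [0.6496, 0.0805, 0.0291]
tcp_rot: [[-1.0, -0.0, 0.001], [-0.0, 1.0, 0.0], [-0.001, 0.0, -1.0]]
contact_force: [-1.8, 1.5, 5.9]
opening: 0.678
gripper_force: 43.9
```

In the tool's units: 0.1 cm / 50 = 0.002.

Emit:
carry_out(
  series=[
    [[0,0,0.002],[0,0,0]],
    [[0,0,0.002],[0,0,0]],
    [[0,0,0.002],[0,0,0]],
    [[0,0,0.002],[0,0,0]],
    [[0,0,0.002],[0,0,0]],
    [[0,0,0.002],[0,0,0]],
  ],
  gripper=-1,
)

```text
t: 23.35
eef_pos: [0.6493, 0.0803, 0.0292]
tcp_rot: [[-1.0, -0.0, 0.0], [-0.0, 1.0, -0.0], [-0.0, -0.0, -1.0]]
contact_force: [-0.3, -0.3, -0.2]
opening: 1.0
gripper_force: 0.0
```

In the tool's units: -17.3 cm / 50 = -0.346, -14.2 cm / 50 = -0.284.

Emit:
carry_out(
  series=[
    [[0,0,0.02],[0,0,0]],
    [[0,0,0.06],[0,0,0]],
    [[0,0,0.12],[0,0,0]],
    [[0,0,0.18],[0,0,0]],
    [[-0.03,-0.038,0.22],[0,0,0]],
    [[-0.08,-0.098,0.22],[0,0,0]],
    [[-0.13,-0.16,0.22],[0,0,0]],
    [[-0.18,-0.222,0.22],[0,0,0]],
    [[-0.23,-0.284,0.22],[0,0,0]],
    [[-0.28,-0.346,0.22],[0,0,0]],
  ],
)

```text
t: 24.18
eef_pos: [0.5082, -0.0939, 0.1402]
tcp_rot: [[-1.0, -0.0, 0.001], [-0.0, 1.0, -0.0], [-0.001, -0.0, -1.0]]
contact_force: [0.7, -0.9, -0.2]
opening: 0.998
gripper_force: 0.0
```

Emit:
carry_out(
  series=[
    [[-0.04,-0.05,0],[0,0,0]],
    [[-0.066,-0.08,0],[0,0,0]],
    [[-0.07,-0.086,-0.02],[0,0,0]],
    [[-0.07,-0.086,-0.06],[0,0,0]],
    [[-0.07,-0.086,-0.096],[0,0,0]],
    [[-0.07,-0.086,-0.1],[0,0,0]],
    [[-0.07,-0.086,-0.1],[0,0,0]],
    [[-0.07,-0.086,-0.1],[0,0,0]],
  ],
)

```text
t: 24.85
eef_pos: [0.475, -0.1354, 0.0899]
tcp_rot: [[-1.0, -0.001, 0.001], [-0.001, 1.0, 0.0], [-0.001, 0.0, -1.0]]
contact_force: [0.5, 0.8, -0.9]
opening: 1.002
gripper_force: 0.0
```

```bash
python3 - <<'E'
from h import *
s=env.get_image('side');t=env.get_image('top')
cv2.imwrite('pics/v11.png',np.hstack([cv2.resize(s[140:290,230:380],(400,400),interpolation=2),cv2.resize(t[120:270,220:370],(400,400),interpolation=2)]))
o=env.get_obs();p=o['eef_pos'];print(o['t'],p,o['contact_force'],o['opening'])
E
```

```text
24.95 [ 0.4753 -0.1356  0.0903] [ 0.7515 -0.172   0.2633] 1.003623815419495
```

View pics/v11.png

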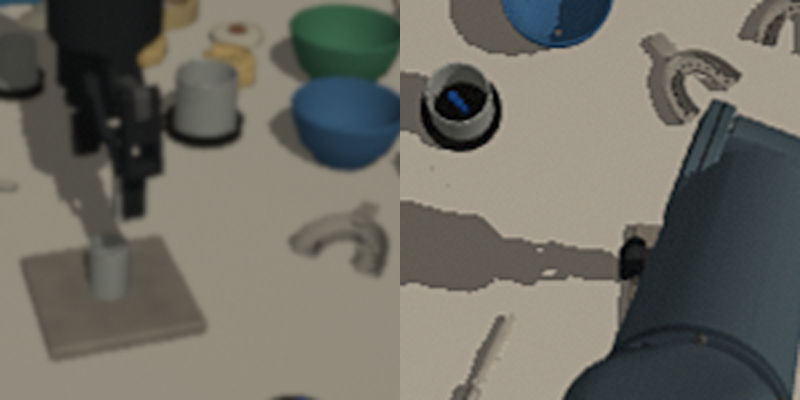

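The large ring is seated in the large former with its wax visible inside, at crop (458,100). The fingers straddle the small ring on the board.

Emit:
carry_out(
  series=[
    [[0,0,-0.02],[0,0,0]],
    [[0,0,-0.04],[0,0,0]],
    [[0,0,-0.06],[0,0,0]],
    [[0,0,-0.08],[0,0,0]],
    [[0,0,-0.1],[0,0,0]],
    [[0,0,-0.116],[0,0,0]],
    [[0,0,-0.12],[0,0,0]],
    [[0,0,-0.12],[0,0,0]],
  ],
)

```text
t: 25.62
eef_pos: [0.4737, -0.1356, 0.0284]
tcp_rot: [[-1.0, -0.0, -0.002], [-0.0, 1.0, 0.0], [0.002, 0.0, -1.0]]
contact_force: [-0.7, -0.5, -0.5]
opening: 1.0
gripper_force: 0.0
```

Emit:
carry_out(
  series=[
    [[0,0,0],[0,0,0]],
    [[0,0,0],[0,0,0]],
    [[0,0,0],[0,0,0]],
    [[0,0,0],[0,0,0]],
    [[0,0,0],[0,0,0]],
    [[0,0,0],[0,0,0]],
    [[0,0,0],[0,0,0]],
    [[0,0,0],[0,0,0]],
    [[0,0,0],[0,0,0]],
    [[0,0,0],[0,0,0]],
  ],
  gripper=1,
  newtons=35,
)

```text
t: 26.45
eef_pos: [0.4747, -0.1357, 0.0298]
tcp_rot: [[-1.0, -0.0, 0.001], [-0.0, 1.0, 0.0], [-0.001, 0.0, -1.0]]
contact_force: [-0.8, 0.4, 5.9]
opening: 0.34
gripper_force: 34.2
```

In the tool's units: 10 cm / 50 = 0.2, 9 cm / 50 = 0.18.

Emit:
carry_out(
  series=[
    [[0,0,0.01],[0,0,0]],
    [[0,0,0.03],[0,0,0]],
    [[0,0,0.06],[0,0,0]],
    [[0,0,0.1],[0,0,0]],
    [[0,0,0.14],[0,0,0]],
    [[0,0,0.18],[0,0,0]],
    [[0,0,0.2],[0,0,0]],
    [[0,0,0.2],[0,0,0]],
  ],
)

```text
t: 27.12
eef_pos: [0.4759, -0.136, 0.1317]
tcp_rot: [[-1.0, -0.0, 0.005], [-0.0, 1.0, -0.001], [-0.005, -0.001, -1.0]]
contact_force: [0.5, -0.5, -1.5]
opening: 0.338
gripper_force: 34.7
```

```bash
python3 - <<'E'
from h import *
t=env.get_image('top');m=masks(t)
b=cen(m['blue'],400,201,12);print(b,plane('top',b[:2],.028) if b[2] else 0)
s=env.get_image('side');b2=cen(masks(s)['blue'],342,293,10);print(b2,plane('side',b2[:2],.028))
if b[2]: print(tri(b2[:2],b[:2]))
print(env.get_obs()['eef_pos'])
E
```

```text
[400.3846 200.3846  13.    ] [ 0.5425 -0.3109  0.028 ]
[342.7667 292.8     30.    ] [ 0.5396 -0.3133  0.028 ]
(array([ 0.5421, -0.3111,  0.0255]), np.float64(0.001895476216747529))
[ 0.4742 -0.1355  0.1292]
```

In the tool's units: -17.5 cm / 50 = -0.35, 6.7 cm / 50 = 0.134.

Emit:
carry_out(
  series=[
    [[0.014,-0.036,0],[0,0,0]],
    [[0.04,-0.106,0],[0,0,0]],
    [[0.066,-0.176,0],[0,0,0]],
    [[0.094,-0.246,0],[0,0,0]],
    [[0.118,-0.31,0],[0,0,0]],
    [[0.134,-0.35,0],[0,0,0]],
    [[0.134,-0.35,-0.02],[0,0,0]],
    [[0.134,-0.35,-0.06],[0,0,0]],
    [[0.134,-0.35,-0.1],[0,0,0]],
    [[0.134,-0.35,-0.12],[0,0,0]],
  ],
)

```text
t: 28.05
eef_pos: [0.539, -0.3086, 0.0652]
tcp_rot: [[-1.0, -0.001, -0.005], [-0.001, 1.0, 0.003], [0.005, 0.003, -1.0]]
contact_force: [-1.1, 0.2, -1.2]
opening: 0.335
gripper_force: 34.7
```

Emit:
carry_out(
  series=[
    [[0,0,0],[0,0,0]],
    [[0,0,0],[0,0,0]],
    [[0,0,0],[0,0,0]],
  ],
)

```text
t: 28.3
eef_pos: [0.5418, -0.3107, 0.0699]
tcp_rot: [[-1.0, -0.0, 0.001], [-0.0, 1.0, -0.0], [-0.001, -0.0, -1.0]]
contact_force: [0.0, -0.3, -0.8]
opening: 0.34
gripper_force: 34.7
```

```bash
python3 - <<'E'
from h import *
s=env.get_image('side');t=env.get_image('top')
cv2.imwrite('pics/v12.png',np.hstack([cv2.resize(s[230:330,295:395],(400,400),interpolation=2),cv2.resize(t[150:250,350:450],(400,400),interpolation=2)]))
o=env.get_obs();p=o['eef_pos'];print(o['t'],p,o['contact_force'],o['opening'])
print('ring bottom',proj('side',p-[0,0,.018]),'ring mid',proj('side',p),'wax',proj('side',(.542,-.311,.033)),'former z.01',proj('side',(.542,-.311,.007)))
E
```

```text
28.4 [ 0.5421 -0.3109  0.0704] [ 0.5881 -0.3377 -0.6429] 0.33898815235740615
ring bottom [344.7741 280.4529] ring mid [345.8204 272.0227] wax [343.6502 289.2917] former z.01 [342.2411 300.6499]
```

View pics/v12.png

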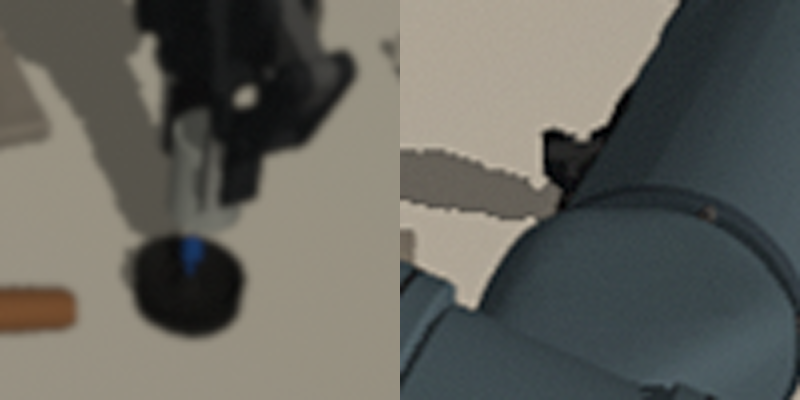

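The ring's lower edge looks a little right and low of the wax axis, near crop (204,235) against wax at (192,250). I'll measure the edges on the saved picture.

```bash
python3 - <<'E'
from h import *
im=cv2.imread('pics/v12.png')[:, :400]
g=cv2.cvtColor(cv2.resize(im,(100,100),interpolation=cv2.INTER_AREA),cv2.COLOR_BGR2HSV).astype(int)
for r in range(44,64,2): print(r+230,' '.join(f'{g[r,c,1]}/{g[r,c,2]}' for c in range(36,66)))
E
python3 - <<'E'
from h import *
import numpy as np
a=np.linspace(0,2*np.pi,60)
for n,c,r in(('ringbot',(.5418,-.3109,.0522),.015),('former top',(.542,-.311,.014),.0245),('former bot',(.542,-.311,0),.0245)):
    q=np.array([proj('side',np.array(c)+[r*np.cos(x),r*np.sin(x),0]) for x in a]);print(n,q.min(0),q.max(0))
m=masks(cv2.imread('pics/s9.png'));y,x=np.nonzero(m['dark'][270:330,320:365]);print('former obs',x.min()+320,x.max()+320,y.min()+270,y.max()+270)
E
```

```text
274 35/87 35/87 35/87 35/87 35/87 34/82 27/75 21/73 19/79 21/87 19/92 20/90 19/79 19/67 21/60 22/70 20/88 21/97 21/86 18/56 18/29 12/22 10/25 9/27 9/27 9/27 10/26 14/36 30/68 35/110
276 35/87 35/87 35/87 35/87 33/86 31/81 28/74 21/74 22/82 20/89 22/94 17/91 19/79 20/65 21/61 21/74 19/92 18/97 19/81 15/51 9/28 11/24 10/26 0/26 0/24 20/25 10/26 20/39 31/81 37/125
278 35/87 33/86 35/87 35/87 33/85 32/80 24/74 20/76 21/84 20/91 19/96 21/96 18/84 19/67 21/62 20/77 19/95 19/94 22/71 13/40 11/24 20/25 10/26 19/27 10/26 9/29 7/35 26/58 36/99 38/134
280 35/87 35/87 35/87 35/87 33/84 29/78 24/74 20/78 18/86 19/93 21/98 20/101 19/95 19/80 21/72 21/84 21/99 21/98 20/76 16/48 15/34 14/37 12/44 23/56 28/72 32/87 35/103 34/120 35/137 36/148
282 35/87 35/87 35/87 33/86 33/86 28/81 23/78 19/81 20/89 21/95 20/100 20/103 21/99 23/88 21/85 19/93 17/104 19/108 20/102 19/93 20/90 17/91 19/94 25/103 31/124 33/140 34/148 36/150 37/152 37/152
284 35/87 35/87 33/86 35/87 35/87 32/87 30/85 21/85 20/90 19/96 20/101 22/105 19/106 19/105 19/106 19/109 20/112 20/114 20/115 20/113 19/110 19/108 23/110 31/122 35/139
[... 315 characters left out ...]
1/90 3/93 20/103 23/110 28/118 30/126 33/133 35/140 35/146 36/149 35/151 37/152 37/152 37/152 37/152 37/152 37/152 35/152
290 34/82 33/62 33/46 34/37 40/32 31/25 38/20 43/18 55/23 139/44 168/70 175/89 171/94 155/87 101/68 14/54 30/67 36/84 37/104 37/124 37/139 36/147 35/151 37/152 37/152 35/152 37/152 35/152 35/152 37/152
292 35/36 27/28 20/25 32/24 43/24 26/20 32/16 0/13 100/23 172/46 190/74 191/91 192/97 189/89 166/66 114/38 11/23 39/26 30/34 30/51 37/75 37/103 36/128 35/144 37/150 37/152 37/152 37/152 35/152 35/152
ringbot [335.2764 274.2988] [353.9551 287.1103]
former top [327.9029 287.2975] [357.4452 308.678 ]
former bot [327.3298 293.213 ] [356.5289 314.7308]
former obs 329 354 290 312
```

The ring is about 1.5 mm too far in +x, so I'll shift -0.15 cm and lower.

In the tool's units: -4.3 cm / 50 = -0.086, -0.15 cm / 50 = -0.003.

Emit:
carry_out(
  series=[
    [[-0.003,0,0],[0,0,0]],
    [[-0.003,0,-0.012],[0,0,0]],
    [[-0.003,0,-0.026],[0,0,0]],
    [[-0.003,0,-0.04],[0,0,0]],
    [[-0.003,0,-0.054],[0,0,0]],
    [[-0.003,0,-0.066],[0,0,0]],
    [[-0.003,0,-0.076],[0,0,0]],
    [[-0.003,0,-0.082],[0,0,0]],
    [[-0.003,0,-0.086],[0,0,0]],
    [[-0.003,0,-0.086],[0,0,0]],
  ],
)

```text
t: 29.23
eef_pos: [0.5397, -0.3106, 0.0258]
tcp_rot: [[-1.0, -0.0, -0.0], [-0.0, 1.0, 0.0], [0.0, 0.0, -1.0]]
contact_force: [0.3, -0.2, -0.1]
opening: 0.339
gripper_force: 34.7
```

In the tool's units: -0.4 cm / 50 = -0.008, -0.3 cm / 50 = -0.006.

Emit:
carry_out(
  series=[
    [[0,0,-0.002],[0,0,0]],
    [[0,0,-0.004],[0,0,0]],
    [[0,0,-0.006],[0,0,0]],
    [[0,0,-0.008],[0,0,0]],
    [[0,0,-0.008],[0,0,0]],
  ],
)

```text
t: 29.65
eef_pos: [0.5402, -0.3108, 0.0238]
tcp_rot: [[-1.0, -0.0, 0.001], [-0.0, 1.0, 0.0], [-0.001, 0.0, -1.0]]
contact_force: [-2.8, 2.4, 11.3]
opening: 0.333
gripper_force: 35.8
```

Seated at z 0.0238, exactly the ledge height. I'll release, retreat and check.

Emit:
carry_out(
  series=[
    [[0,0,0.004],[0,0,0]],
    [[0,0,0.004],[0,0,0]],
    [[0,0,0.004],[0,0,0]],
    [[0,0,0.004],[0,0,0]],
    [[0,0,0.004],[0,0,0]],
    [[0,0,0.004],[0,0,0]],
  ],
  gripper=-1,
)

```text
t: 30.15
eef_pos: [0.5398, -0.3106, 0.0241]
tcp_rot: [[-1.0, -0.0, -0.0], [-0.0, 1.0, 0.0], [0.0, 0.0, -1.0]]
contact_force: [0.3, 0.5, -0.8]
opening: 1.002
gripper_force: 0.0
```

Emit:
carry_out(
  series=[
    [[0,0,0.02],[0,0,0]],
    [[0,0,0.06],[0,0,0]],
    [[0,0,0.12],[0,0,0]],
    [[0,0,0.2],[0,0,0]],
    [[-0.02,0.06,0.24],[0,0,0]],
    [[-0.04,0.12,0.24],[0,0,0]],
    [[-0.06,0.18,0.24],[0,0,0]],
    [[-0.08,0.24,0.24],[0,0,0]],
    [[-0.1,0.3,0.24],[0,0,0]],
    [[-0.12,0.36,0.24],[0,0,0]],
  ],
)

```text
t: 30.98
eef_pos: [0.4793, -0.1294, 0.1451]
tcp_rot: [[-1.0, 0.0, 0.001], [0.0, 1.0, 0.0], [-0.001, 0.0, -1.0]]
contact_force: [0.4, -0.4, 0.6]
opening: 0.997
gripper_force: 0.0
```

Emit:
carry_out(
  series=[
    [[0,0,0],[0,0,0]],
    [[0,0,0],[0,0,0]],
    [[0,0,0],[0,0,0]],
    [[0,0,0],[0,0,0]],
    [[0,0,0],[0,0,0]],
    [[0,0,0],[0,0,0]],
  ],
)

```text
t: 31.48
eef_pos: [0.48, -0.1317, 0.1443]
tcp_rot: [[-1.0, 0.001, 0.0], [0.001, 1.0, -0.0], [-0.0, -0.0, -1.0]]
contact_force: [-0.5, -0.3, -0.1]
opening: 1.002
gripper_force: 0.0
```

```bash
python3 - <<'E'
from h import *
s=env.get_image('side');t=env.get_image('top')
def c(i,u,v,h=28): return cv2.resize(i[v-h:v+h,u-h:u+h],(260,260),interpolation=2)
f=np.vstack([np.hstack([c(t,400,201),c(t,181,218),c(t,242,161)]),np.hstack([c(s,343,293),c(s,236,168),c(s,307,180)])])
cv2.imwrite('pics/v13.png',np.clip(f*1.5,0,255).astype(np.uint8))
o=env.get_obs();print(o['t'],o['eef_pos'],o['contact_force'],o['qd'])
E
```

```text
31.5833 [ 0.4798 -0.1313  0.1442] [-0.5563  0.1412  0.4881] [-0.1924 -0.0826 -0.1935  0.2695 -0.0141 -0.1513 -0.1712]
```

View pics/v13.png

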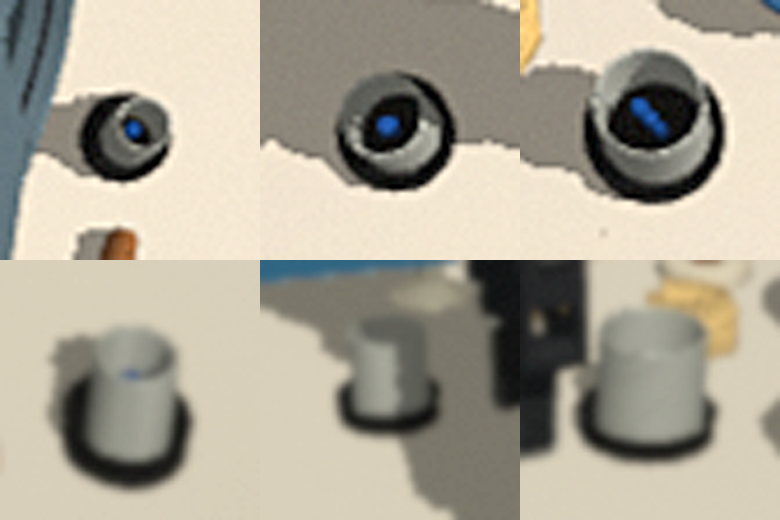

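All three rings look upright and inside their rims: small at native (401,201), medium at (181,218), large at (242,161). One numeric check of the small ring's rim before handing in.

```bash
python3 - <<'E'
from h import *
a=np.linspace(0,2*np.pi,90)
t=env.get_image('top');s=env.get_image('side')
for n,x,y,h,r in(('S',.5412,-.3108,.046,.015),('M',.502,.2286,.054,.0225),('L',.649,.0804,.062,.03)):
  for v in('top','side'):
    q=np.array([proj(v,(x+r*np.cos(k),y+r*np.sin(k),h)) for k in a]);print(n,v,'rim box pred',q.min(0),q.max(0))
m=masks(t)['hsv']
print(' '.join(f'{m[197,c,1]}/{m[197,c,2]}' for c in range(386,416)))
print(' '.join(f'{m[r,403,1]}/{m[r,403,2]}' for r in range(184,216)))
E
```

```text
S top rim box pred [395.8238 193.3346] [408.2212 205.4403]
S side rim box pred [334.6192 277.1615] [353.1951 290.0285]
M top rim box pred [168.9395 205.6282] [187.7152 224.097 ]
M side rim box pred [225.9967 150.3497] [242.8367 157.26  ]
L top rim box pred [228.4761 143.0396] [253.0972 166.7189]
L side rim box pred [294.9371 160.3896] [319.0354 170.9579]
30/92 38/95 35/96 33/102 29/79 44/29 0/0 128/6 191/4 14/18 22/47 20/113 21/111 22/59 21/60 23/66 20/64 16/63 16/62 17/60 19/55 13/78 26/137 32/166 36/165 34/164 36/164 36/163 34/163 34/164
35/162 37/164 38/162 38/163 34/165 36/164 34/163 36/165 35/167 34/158 25/102 13/61 21/61 16/63 24/64 32/56 46/33 118/13 43/6 255/2 26/49 18/87 14/88 25/51 77/10 0/0 32/48 37/157 37/174 36/164 36/164 36/163
```

```bash
python3 -c "
from plant import env
print(env.sign_off())"
```

```text
the job is handed in; nothing more can be done
None
```

I moved all three rings onto the formers of their own size, and the last pictures show each one upright and seated on its ledge; the job was handed in at about 32 s, but the sign-off returned no verdict.

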